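# Bring the loaded serving board to the edge for carrying

### The arm

A 6-joint arm with a two-finger parallel gripper is mounted at the origin on a cart in front of the work surface, level with it; the furniture and walls round the work are solid. World frame = base frame: x ahead of the robot, y to its left, z up, the work surface at z = 0. Lengths are in m, angles in degrees, forces in N, time in s.
With the tool pointing down it reaches from about 0.3 to 0.75 m from the base axis. Payload 8.5 kg.
Tool frame: the origin (TCP) lies midway between the tips of the shut fingers; the grasp point (between the pads) lies env.tcp_to_grasp behind it (env.tcp_to_grasp is the distance from the TCP to the grasp point, in m); z points along the fingers, y is the line along which they close (so a half turn about z gives the same grasp; the last joint's range is limited). The gripper opens to 85 mm and grips with 20 to 120 N. Pads are 22 mm wide; open, the fingers measure 114 mm over their backs; the gripper's body (76 mm by 85 mm) begins 54 mm behind the grasp point. The pads swing forward as they close: fully open they stand 13 mm farther back than shut.
Start: joints at [-85.445, 21.807, 74.336, -0, 83.858, -12.336], TCP at [0.16, -0.526, 0.231] pointing down, gripper open.
Joint ranges: [-178.18, 178.18], [-50.72, 133.34], [12.68, 142.11], [-81.47, 261.47], [9.98, 163.14], [-165.26, 165.26]. Speed limits (degrees/s): [136.94, 136.94, 180, 180, 180, 180].

### API

Orientations are given as a 3x3 rotation matrix whose columns are the frame's x, y, z axes.
In Python, from rig import observe, optics, job, env gives the robot as it stands. The module is installed in compiled form; this text tells all that it offers.
- The arm moves only by the shell command python3 -m jog 'ROWS' [FORCE]. ROWS is JSON, a list of rows, each a list of 7 numbers: the turn, a rotation vector about the tool's x, y, z in rad, then the shift along the tool's x, y, z in m, then the opening in per cent of the stroke, from 0 (shut) to 100 (fully open). A call has 1 to 10 rows; each row shifts and turns the commanded pose from where the row before left it, along the tool's axes as they then stand; what a row does not reach is not made up. A row lasts 1/8 s, in which the tool goes at most 62.5 mm and 10.7 degrees, less where a joint would pass 70% of its speed; a pose out of reach is approached as far as the arm can. A call is refused whole if a number of a shift passes 0.0625 or a number of a turn 0.188, either way. A call with a gripper value outside its range is refused whole. The fingers move at their own pace and stop on an object; FORCE is the grip in N (left out, the last holds). Time passes only in rows, so rows that do not move let the fingers close. It gives the time, the measured TCP pose, the force, the opening and the grip force at its end, in the units of the state.
- observe(): the state, without advancing time (a new reading comes with each control period).
- optics.get_image(name): name is "scene" or "side" or "wrist"; returns a dict with "pixels" (384x512x3 uint8, red, green, blue), "mtx" (3x3 intrinsics, pixels), "rvec" (rotation vector, rad) and "tvec" (3), from world to camera coordinates, as OpenCV has them. Camera axes: x right, y down, z forward; pixel columns grow to the right and rows downward; lengths in m; the calibration is good to about 2 mm. A picture is of the moment at which its call begins. There is no depth.
- job.close_job(): hands the job in; it is judged then, once.
The state is a dict: "time_s": time; "q": joint angles; "qvel": joint speeds; "joint_efforts": joint torques, N m; "position": TCP position; "tool_rot": TCP orientation; "ft_force": force on the tool from outside, world axes, zero at the start; "wrist_torque": the same for the moment, N m; "grip_width": finger opening in m; "gripper_force": force on a finger pad.
Only numpy, scipy, OpenCV 4.12 (cv2) and the standard library are available. Lean on these libraries where they do the work, as an engineer would, in place of code of your own. Each camera call takes 0.05 s, during which the arm holds its last target. There are 200 camera calls.

### The job

The small serving board with the salt shaker and spice jar lies flat on the worktop, where no hand gets under it: push the kitchen timer along the worktop to one side, out of the board's way, then slide the board out over the worktop's front edge until its whole grip slot is clear of the edge by about a centimetre, with the board square to the edge. Only push, lifting nothing; the timer stays standing, and the shaker and jar ride along standing on the board without being touched. Leave the other things where they are.

Things in the scene. Friction and masses are not known exactly. Their poses are not given: they have to be found in the camera images.
- serving_board: thin pale-wood serving board, 130 (x) x 240 (y) x 14 mm, corner radius 14 mm, about 0.31 kg, loose, flat on the worktop, up to 0.2 rad askew. Origin: middle of underside; x points away from the robot: front edge x = -65 mm, rear edge x = +65, ends y = +-120. A through grip slot along its front: x = -54 to -32, y = -43 to +43 mm, round ends
- slot_left (a point): point on the slot's inner (rear) edge, the edge farther from the robot, at x = -32, y = +30 mm of the board, at half its thickness
- slot_right (a point): point on the same inner edge of the slot at x = -32, y = -30 mm of the board
- board_front (a point): middle of the board's front edge (x = -65 mm of the board), at half its thickness
- worktop_edge (a point): a fixed point on the top of the worktop's straight front edge, the edge nearest the robot, which runs along y; its x axis points away from the robot, square to the edge. Worktop top is z = 0; in front of the edge there is nothing down to the floor. A fruit basket stands fixed about 0.1 m behind the board, its rim 0.1 m high
- timer: small green digital kitchen timer, 26 deep x 64 wide x 54 mm high, 60 g, standing between the board and the worktop edge on two feet 14 mm high; its body above them is 14 mm thick (x = -8 to +6 mm). Origin: middle of underside; x points away from the robot, y along its width; up to 0.3 rad askew
- salt: salt shaker with a glass lower part and grey domed top, 44 mm across, 90 mm high, 0.1 kg, standing loose on the board, on its left or right half, behind the slot (not the like one far back at the wall). Origin: middle of its underside
- spice_jar: spice jar with a red cap, 45 mm across, 106 mm high, 0.11 kg, standing loose on the board on the other half, behind the slot (not the like one far back at the wall). Origin: middle of its underside
- powder_bottle: white bottle with a blue screw cap, 66 mm across, 140 mm high, on the worktop to the right; leave it alone. Origin: middle of its underside
- flask: blue drinking flask, 65 x 77 mm, 188 mm high, standing at the left; leave it alone. Origin: middle of its underside
- scoop: steel measuring scoop with a short handle, 84 x 165 x 29 mm, lying at the right; leave it alone. Origin: under its middle
There are look-alikes about, which are no part of the job. Leave any pink look-alike of the salt alone. What is shaped like the timer but purple is not meant.

How it is judged:
By the outcome, as a careful person would: the job done as asked, in the order asked, and still so for the second after the job is handed in, with the robot touching nothing.
It also fails if it takes over 69 s, if anything falls off the work surface, if the arm or the gripper's body presses on something with over 40 N, if the wrist force passes 120 N, or if a joint passes its speed limit or range.

## Working session

There is one attempt and no reset: what is moved stays moved. The work goes in short steps, Python scripts to look and compute and a shell command to move; the robot and the scene stay as the last step left them, time stands still between calls to the robot, and variables do not carry over. Pictures are saved under pics/ and viewed, at most 10 in all, crops included, and the job is handed in when it is done.

```bash
mkdir -p pics; cat > h.py <<'E'
import numpy as np, cv2
from rig import observe, optics, job, env
def grab(n,f=None):
    d=optics.get_image(n)
    if f: cv2.imwrite('pics/'+f,d['pixels'][:,:,::-1])
    return d
def ray(d,uv,z):
    R=cv2.Rodrigues(np.array(d['rvec'],float))[0]; t=np.array(d['tvec'],float).ravel()
    uv=np.atleast_2d(np.array(uv,float)); c=-R.T@t
    r=(R.T@np.linalg.inv(d['mtx'])@np.c_[uv,np.ones(len(uv))].T).T
    return c+r*((z-c[2])/r[:,2])[:,None]
def proj(d,P):
    return cv2.projectPoints(np.atleast_2d(np.array(P,float)),np.array(d['rvec'],float),np.array(d['tvec'],float),np.array(d['mtx'],float),None)[0][:,0]
E
python3 - <<'E'
from h import *
s=observe();print(s['position'],np.round(s['tool_rot'],3),env.tcp_to_grasp,s['grip_width'])
for n in['scene','side']:
    d=grab(n,n+'0.png');R=cv2.Rodrigues(np.array(d['rvec'],float))[0];print(n,-R.T@np.ravel(d['tvec']),R[2])
a=np.hstack([cv2.imread('pics/scene0.png')]);
E
```

```text
[ 0.15978168 -0.52594212  0.23068278] [[ 0.957  0.291 -0.   ]
 [ 0.291 -0.957  0.002]
 [ 0.    -0.002 -1.   ]] 0.0187 0.08492759785781903
scene [-0.19488612  0.42028987  0.79301612] [ 0.6409226  -0.32602689 -0.69492783]
side [0.52873562 1.0857122  0.77979981] [-0.02075622 -0.82391048 -0.56633975]
```

View pics/scene0.png

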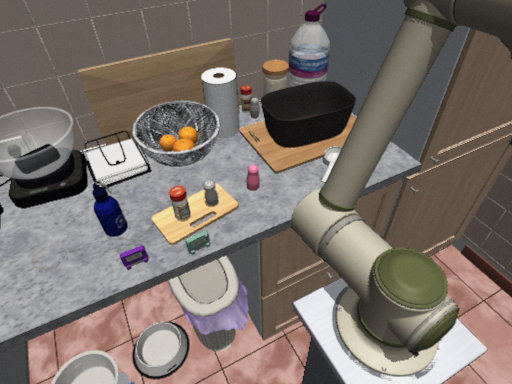

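View pics/side0.png

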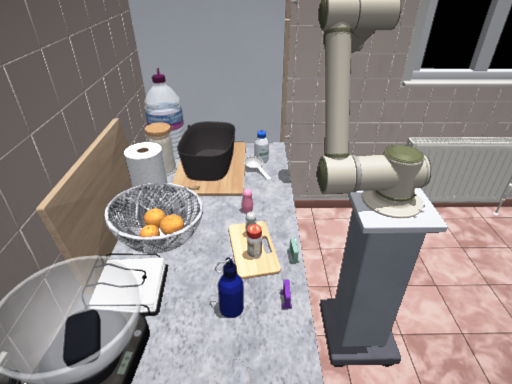

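The scene view shows the board at about (196,212) with the jar (180,203) and salt (211,193) on it. The green timer is in front at (198,241), the purple look-alike at (134,257) and the pink look-alike at (253,178). The side view agrees: board (253,248), timer (294,249). Next I measure them.

```bash
python3 - <<'E'
from h import *
def comp(m,near):
    n,l,st,c=cv2.connectedComponentsWithStats(m.astype(np.uint8))
    ok=[i for i in range(1,n) if st[i,4]>15]
    i=min(ok,key=lambda i:np.hypot(*(c[i]-near))); return l==i,st[i],c[i]
pts={'scene':dict(board=(196,212),timer=(198,241),purple=(134,257),flask=(110,212),pink=(253,178)),
     'side':dict(board=(265,262),timer=(294,249),purple=(287,292),flask=(231,295),pink=(247,200))}
for n in pts:
    d=grab(n);im=d['pixels'];hsv=cv2.cvtColor(im,cv2.COLOR_RGB2HSV).astype(int);H,S,V=hsv[...,0],hsv[...,1],hsv[...,2]
    M=dict(board=(H>10)&(H<28)&(S>70)&(V>120),timer=(H>60)&(H<90)&(S>50),purple=(H>125)&(H<145)&(S>100),flask=(H>105)&(H<125)&(S>150),pink=(H>160)&(H<176)&(S>80))
    for k,p in pts[n].items():
        m,st,c=comp(M[k],p)
        print(n,k,st,np.round(c,1))
        z=0.014 if k=='board' else 0
        cs=cv2.findContours(m.astype(np.uint8),0,1)[0];cc=max(cs,key=cv2.contourArea)[:,0].astype(float)
        W=ray(d,cc,z)[:,:2]
        if k=='board':
            r=cv2.minAreaRect((W*1000).astype(np.float32));print('  rect mm',np.round(r[0],1),np.round(r[1],1),round(r[2],1)); print(np.round(cv2.boxPoints(r)))
        else: print('  z0 range x',W[:,0].min().round(3),W[:,0].max().round(3),'y',W[:,1].min().round(3),W[:,1].max().round(3), 'centroid@.03',ray(d,c,.03)[0].round(3))
    # crop
    x,y=(pts[n]['board']);x0=max(0,x-100);y0=max(0,y-65)
    cv2.imwrite(f'pics/{n}c.png',cv2.resize(im[y0:y0+130,x0:x0+180,::-1],None,fx=4.4,fy=4.4,interpolation=cv2.INTER_CUBIC)); print(x0,y0)
a=cv2.imread('pics/scenec.png');b=cv2.imread('pics/sidec.png')
cv2.imwrite('pics/both.png',cv2.resize(np.vstack([a,b]),(415,600)) )
E
```

```text
scene board [ 151  184   87   61 1925] [192.2 214.6]
  rect mm [531.9 265.5] [135.4 239.8] 11.0
[[443. 370.]
 [488. 135.]
 [621. 161.]
 [576. 396.]]
scene timer [186 231  23  23 222] [196.8 241.2]
  z0 range x 0.399 0.458 y 0.263 0.33 centroid@.03 [0.409 0.304 0.03 ]
scene purple [120 245  28  24 278] [133.3 255.5]
  z0 range x 0.435 0.495 y 0.438 0.504 centroid@.03 [0.445 0.469 0.03 ]
scene flask [ 93 184  34  52 910] [107.5 211.8]
  z0 range x 0.565 0.823 y 0.463 0.537 centroid@.03 [0.638 0.499 0.03 ]
scene pink [247 165  12  25 258] [252.5 177.5]
  z0 range x 0.542 0.657 y -0.0 0.075 centroid@.03 [0.566 0.053 0.03 ]
96 147
side board [255 246   8  15  29] [260.2 253.1]
  rect mm [512.2 298.1] [63.7 13.6] 71.3
[[496. 270.]
 [508. 266.]
 [529. 326.]
 [516. 330.]]
side timer [289 240   9  23 111] [293.4 251.7]
  z0 range x 0.393 0.419 y 0.224 0.324 centroid@.03 [0.41 0.31 0.03]
side purple [281 280  11  29 188] [286.2 294.5]
  z0 range x 0.43 0.456 y 0.396 0.494 centroid@.03 [0.445 0.473 0.03 ]
side flask [ 219  261   24   56 1010] [230.5 292. ]
  z0 range x 0.564 0.633 y 0.318 0.517 centroid@.03 [0.595 0.463 0.03 ]
side pink [243 191  10  22 177] [247.1 201.8]
  z0 range x 0.538 0.575 y -0.069 0.07 centroid@.03 [0.556 0.047 0.03 ]
165 197
```

View pics/scenec.png

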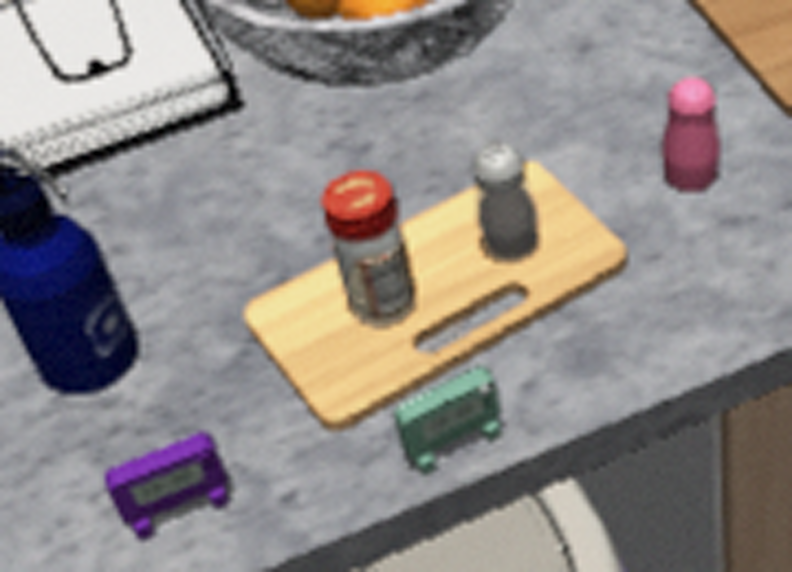

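The crop shows the scene clearly. The jar's base is at crop (382,318), the salt's at (510,255), the slot at (470,318), and the timer's feet at (425,466) and (492,432). The worktop edge runs from about (270,572) to (792,350).

```bash
python3 - <<'E'
from h import *
d=grab('scene');e=grab('side')
f=lambda u,v:(96+u/4.4-.4,147+v/4.4-.4)
for k,p,z in[('footL',(425,470),0),('footR',(492,436),0),('timer topL',(398,412),.054),('topR',(490,370),.054),('jar capc',(357,190),.12),('jar base front',(385,325),.014),('salt base front',(514,261),.014),('salt top',(497,150),.104),('slotend L',(420,345),.014),('slotend R',(522,293),.014),('purpleR foot',(222,505),0),('basket front',(360,82),0.03)]:
    print(k,ray(d,f(*p),z)[0].round(3))
# worktop edge: strongest brightness drop along columns
g=cv2.GaussianBlur(cv2.cvtColor(d['pixels'],cv2.COLOR_RGB2GRAY),(3,3),0).astype(int)
for c in [60,100,140,160,180,200,220,260,280,300]:
    pr=proj(d,np.array([[x,y,0] for x in(.3,.45) for y in (0,)]))
    rows=[]
    # predicted row of x=0.375 along this column
    ys=np.linspace(-.3,.9,600);P=proj(d,np.c_[np.full(600,.375),ys,np.zeros(600)]);r0=int(P[np.argmin(abs(P[:,0]-c)),1])
    w=range(r0-14,r0+15);dr=[g[r+1,c]-g[r-1,c] for r in w];i=int(np.argmin(dr));print(c,w[i],dr[i],ray(d,(c,w[i]),0)[0].round(4))
# side: caps
im=e['pixels'];h=cv2.cvtColor(im,cv2.COLOR_RGB2HSV).astype(int)
m=((h[...,0]<6)|(h[...,0]>174))&(h[...,1]>150)&(h[...,2]>80);m[:215]=0;m[260:]=0;m[:,:235]=0;m[:,280:]=0
ys,xs=np.nonzero(m);print('cap side',xs.mean(),ys.mean(),ray(e,(xs.mean(),ys.mean()),.113)[0].round(3))
a=im[200:300,215:325,::-1];cv2.imwrite('pics/sidec2.png',cv2.resize(a,None,fx=6,fy=6,interpolation=cv2.INTER_CUBIC))
E
```

```text
footL [0.399 0.326 0.   ]
footR [0.404 0.279 0.   ]
timer topL [0.407 0.332 0.054]
topR [0.41  0.271 0.054]
jar capc [0.532 0.304 0.12 ]
jar base front [0.513 0.31  0.014]
salt base front [0.526 0.212 0.014]
salt top [0.542 0.207 0.104]
slotend L [0.485 0.296 0.014]
slotend R [0.495 0.218 0.014]
purpleR foot [0.434 0.445 0.   ]
basket front [0.744 0.248 0.03 ]
60 316 -66 [0.3785 0.6676 0.    ]
100 299 -61 [0.3787 0.5748 0.    ]
140 283 -66 [0.376  0.4757 0.    ]
160 274 -60 [0.3776 0.4227 0.    ]
180 266 -62 [0.3762 0.3684 0.    ]
200 257 -65 [0.3778 0.311  0.    ]
220 249 -73 [0.3763 0.2524 0.    ]
260 232 -66 [ 0.3765  0.1266 -0.    ]
280 223 -63 [0.3782 0.0586 0.    ]
300 221 -10 [0.3566 0.0026 0.    ]
cap side 253.69736842105263 233.6578947368421 [0.532 0.32  0.113]
```

View pics/sidec2.png

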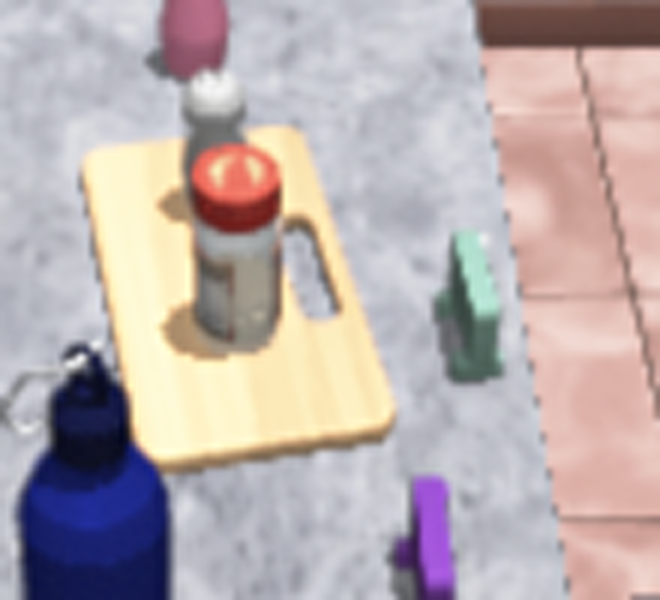

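The edge is at x≈0.377, and the timer at about (0.411,0.301) with its yaw small. The board is at about (0.534,0.265), yaw ≈ +0.19 rad. The jar is near (0.533,0.306) and the salt near (0.545,0.209). I'll turn the tool and push the timer to the right with closed fingers.

```bash
python3 -m jog '[[0,0,-0.1595,0,0,0,0],[0,0,-0.1595,0,0,0,0],[0,0,-0.1595,0,0,0,0],[0,0,-0.1595,0,0,0,0],[0,0,-0.1595,0,0,0,0],[0,0,-0.1595,0,0,0,0],[0,0,-0.1595,0,0,0,0],[0,0,-0.1595,0,0,0,0]]' && python3 -m jog '[[0,0,0,0.038,0.019,0,0],[0,0,0,0.038,0.019,0,0],[0,0,0,0.038,0.019,0,0],[0,0,0,0.038,0.019,0,0],[0,0,0,0.038,0.019,0,0],[0,0,0,0.038,0.019,0,0],[0,0,0,0.038,0.019,0,0],[0,0,0,0.038,0.019,0,0],[0,0,0,0.038,0.019,0,0],[0,0,0,0.038,0.019,0,0]]' && python3 -m jog '[[0,0,0,0.05,0.006,0,0],[0,0,0,0.05,0.006,0,0],[0,0,0,0.05,0.006,0,0],[0,0,0,0.05,0.006,0,0],[0,0,0,0.05,0.006,0,0],[0,0,0,0.05,0.006,0,0],[0,0,0,0.05,0.006,0,0],[0,0,0,0.05,0.006,0,0],[0,0,0,0.05,0.006,0,0],[0,0,0,0,0,0,0]]'
```

```text
time_s: 1.3
position: [0.1598, -0.5262, 0.2312]
tool_rot: [[-0.005, 1.0, -0.0], [1.0, 0.005, 0.0], [0.0, -0.0, -1.0]]
ft_force: [-0.3, 0.0, 0.5]
grip_width: 0.0005
gripper_force: 0.0
time_s: 2.55
position: [0.3502, -0.145, 0.2315]
tool_rot: [[0.0, 1.0, 0.0], [1.0, -0.0, -0.0], [-0.0, 0.0, -1.0]]
ft_force: [0.5, 0.7, 0.8]
grip_width: -0.0001
gripper_force: 0.0
time_s: 3.8
position: [0.4035, 0.3061, 0.2308]
tool_rot: [[-0.004, 1.0, -0.0], [1.0, 0.004, 0.0], [0.0, -0.0, -1.0]]
ft_force: [-0.1, -1.3, 0.0]
grip_width: -0.0001
gripper_force: 0.0
```

Above the timer now, so I take a wrist picture.

```bash
python3 - <<'E'
from h import *
d=grab('wrist','w1.png');R=cv2.Rodrigues(np.array(d['rvec'],float))[0];print(-R.T@np.ravel(d['tvec']),R[2])
E
```

```text
[0.40303147 0.37931755 0.37356465] [ 0.00112217 -0.28882886 -0.95738009]
```

View pics/w1.png

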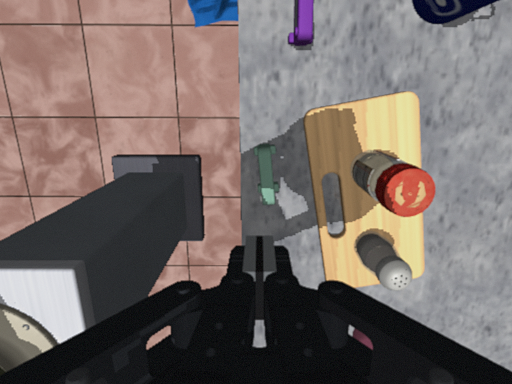

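The wrist view shows the timer's top running from (265,145) to (269,203). The worktop edge is at column 240, and the board runs from (307,100) to (425,280).

```bash
cat >> h.py <<'E'
def masks(im):
    h=cv2.cvtColor(im,cv2.COLOR_RGB2HSV).astype(int);H,S,V=h[...,0],h[...,1],h[...,2]
    return dict(timer=(H>60)&(H<90)&(S>50),board=(H>10)&(H<28)&(S>70)&(V>60))
def big(m):
    c=cv2.findContours(m.astype(np.uint8),0,1)[0]; return max(c,key=cv2.contourArea)[:,0].astype(float)
def rect(d,k,z):
    W=ray(d,big(masks(d['pixels'])[k]),z)[:,:2]; r=cv2.minAreaRect((W*1000).astype(np.float32)); b=cv2.boxPoints(r)
    return np.round(r[0],1),np.round(r[1],1),round(r[2],2),b.round(0).tolist()
E
python3 - <<'E'
from h import *
d=grab('wrist')
print('timer',rect(d,'timer',.054));print('board',rect(d,'board',.014))
print('edge',ray(d,[(240,50),(240,150),(241,230)],0).round(4)[:,0])
for p,z in[((265,145),.054),((269,203),.054),((303,45),0.02),((331,175),.014),((338,234),.014),((405,190),.12),((393,274),.104)]: print(p,ray(d,p,z)[0].round(4))
E
```

```text
timer (array([411.3, 304.9]), array([22.1, 64.7]), 5.49, [[397.0, 336.0], [403.0, 272.0], [425.0, 274.0], [419.0, 338.0]])
board (array([536.9, 264.1]), array([130.2, 240.2]), 10.63, [[451.0, 370.0], [495.0, 134.0], [623.0, 158.0], [579.0, 394.0]])
edge [0.3818 0.3801 0.3797]
(265, 145) [0.4093 0.335  0.054 ]
(269, 203) [0.4141 0.272  0.054 ]
(303, 45) [0.4489 0.4345 0.02  ]
(331, 175) [0.4892 0.2941 0.014 ]
(338, 234) [0.5034 0.2175 0.014 ]
(405, 190) [0.528  0.3058 0.12  ]
(393, 274) [0.536  0.2148 0.104 ]
```

```bash
python3 -m jog '[[0,0,0,0.04,0,0,0],[0,0,0,0.038,0,0,0],[0,0,-0.094,0,0,0,0],[0,0,0,0,0,0.043,0],[0,0,0,0,0,0.043,0],[0,0,0,0,0,0.043,0],[0,0,0,0,0,0.043,0],[0,0,0,0,0,0.04,0],[0,0,0,0,0,0,0]]' && python3 - <<'E'
from h import *
d=grab('side');im=d['pixels'][200:320,230:330,::-1];cv2.imwrite('pics/s2.png',cv2.resize(im,None,fx=4,fy=4))
E
```

```text
time_s: 5.03
position: [0.403, 0.3799, 0.0177]
tool_rot: [[-0.092, 0.996, -0.004], [0.996, 0.092, -0.003], [-0.002, -0.005, -1.0]]
ft_force: [-0.1, -0.5, 1.0]
grip_width: -0.0002
gripper_force: 0.0
```

View pics/s2.png

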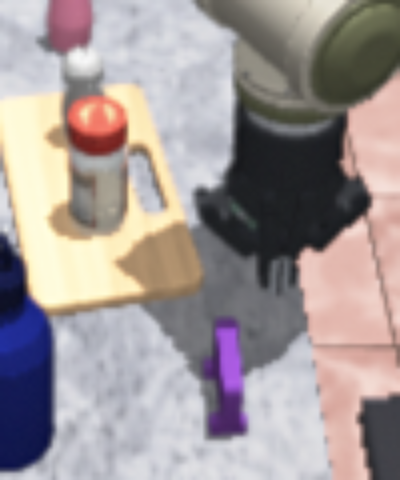

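The fingers are down just left of the timer, clear of the purple one and the board. I start pushing.

```bash
python3 -m jog '[[0,0,0,-0.012,0,0,0],[0,0,0,-0.01,0,0,0],[0,0,0,-0.008,0,0,0],[0,0,0,-0.008,0,0,0],[0,0,0,-0.01,0,0,0],[0,0,0,-0.01,0,0,0],[0,0,0,-0.01,0,0,0],[0,0,0,-0.01,0,0,0]]' && python3 -c "
from h import *
d=grab('scene','sc3.png');print(rect(d,'timer',.03));d=grab('wrist');print(rect(d,'timer',.054))"
```

```text
time_s: 6.08
position: [0.4112, 0.3034, 0.0193]
tool_rot: [[-0.094, 0.996, -0.0], [0.996, 0.094, 0.0], [0.0, -0.0, -1.0]]
ft_force: [-0.5, 0.6, 1.6]
grip_width: 0.0003
gripper_force: 0.4
(array([426.1, 262.3]), array([19.1, 26. ]), 6.23, [[415.0, 274.0], [418.0, 248.0], [437.0, 250.0], [434.0, 276.0]])
(array([412.9, 281.6]), array([ 6. , 14.3]), 4.96, [[409.0, 288.0], [411.0, 274.0], [416.0, 275.0], [415.0, 289.0]])
```

```bash
python3 -m jog '[[0,0,0,-0.01,0,0,0],[0,0,0,-0.01,0,0,0],[0,0,0,-0.01,0,0,0],[0,0,0,-0.01,0,0,0],[0,0,0,-0.01,0,0,0],[0,0,0,-0.01,0,0,0],[0,0,0,-0.01,0,0,0],[0,0,0,-0.01,0,0,0],[0,0,0,-0.01,0,0,0],[0,0,0,-0.01,0,0,0]]' && python3 -c "
from h import *
d=grab('scene');print(rect(d,'timer',.03))
cv2.imwrite('pics/sc4.png',cv2.resize(d['pixels'][140:300,120:320,::-1],None,fx=3,fy=3))"
```

```text
time_s: 7.42
position: [0.4206, 0.2039, 0.0193]
tool_rot: [[-0.094, 0.996, 0.0], [0.996, 0.094, 0.0], [0.0, 0.0, -1.0]]
ft_force: [-0.4, -0.0, -0.4]
grip_width: -0.0002
gripper_force: 0.2
(array([ 493.6, -323.1]), array([55.6, 26.2]), 43.16, [[464.0, -333.0], [482.0, -352.0], [523.0, -314.0], [505.0, -294.0]])
```

View pics/sc4.png

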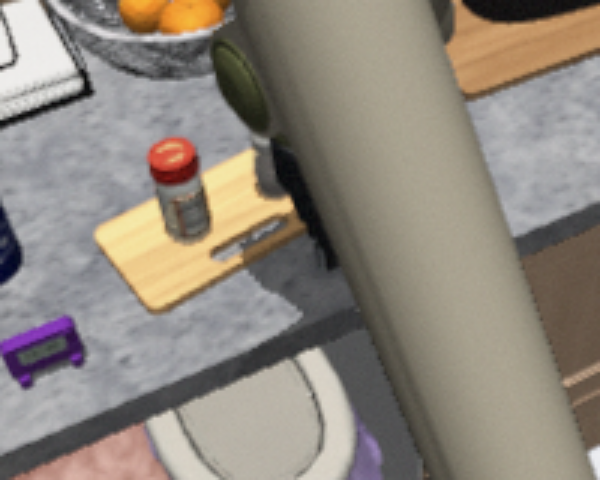

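The arm hides the timer in this view. The jar, the purple one and the board are undisturbed. I check the timer from the side camera.

```bash
python3 -m jog '[[0,0,0,-0.01,0,0,0],[0,0,0,-0.01,0,0,0],[0,0,0,-0.01,0,0,0],[0,0,0,-0.01,0,0,0],[0,0,0,-0.01,0,0,0],[0,0,0,-0.01,0,0,0],[0,0,0,-0.01,0,0,0],[0,0,0,-0.01,0,0,0],[0,0,0,-0.01,0,0,0]]' && python3 -c "
from h import *
for n in ['side','wrist']:
  d=grab(n);m=masks(d['pixels'])['timer'];k,l,s,c=cv2.connectedComponentsWithStats(m.astype('uint8'))
  for i in range(1,k):
    if s[i,4]>8: print(n,s[i],c[i].round(1),ray(d,c[i],.04)[0].round(3))
  if n=='wrist': print(rect(d,'board',.014))"
```

```text
time_s: 8.6
position: [0.429, 0.1143, 0.0193]
tool_rot: [[-0.094, 0.996, 0.0], [0.996, 0.094, 0.0], [0.0, 0.0, -1.0]]
ft_force: [-0.5, 0.5, 0.6]
grip_width: -0.0001
gripper_force: 0.5
side [260 153   8   2  11] [263.9 153.6] [ 0.485 -0.312  0.04 ]
wrist [252 320  15  29 341] [259.  334.4] [0.432 0.08  0.04 ]
(array([513.8, 189.3]), array([64. , 99.7]), 10.74, [[473.0, 232.0], [492.0, 134.0], [555.0, 146.0], [536.0, 244.0]])
```

```bash
python3 -m jog '[[0,0,0,-0.01,0,0,0],[0,0,0,-0.01,0,0,0],[0,0,0,-0.003,0,0,0],[0,0,0,0.015,0,0,0],[0,0,0,0,0,-0.045,0],[0,0,0,0,0,-0.06,0],[0,0,0,0,0,-0.06,0],[0,0,0,0,0,-0.06,0],[0,0,0,0,0,0,0]]' && python3 -m jog '[[0,0,0.158,0,0,0,100],[0,0,0.188,0,0,0,100],[0,0,0.188,0,0,0,100],[0,0,0.188,0,0,0,100],[0,0,0.188,0,0,0,100],[0,0,0.188,0,0,0,100],[0,0,0.188,0,0,0,100],[0,0,0.188,0,0,0,100],[0,0,0.188,0,0,0,100],[0,0,0,0,0,0,100]]' && python3 -c "
from h import *
d=grab('wrist','w5.png');print(rect(d,'timer',.054),rect(d,'board',.014))"
```

```text
time_s: 9.82
position: [0.4308, 0.108, 0.2482]
tool_rot: [[-0.095, 0.995, 0.009], [0.995, 0.095, -0.0], [-0.001, 0.009, -1.0]]
ft_force: [-0.5, -0.9, -1.2]
grip_width: -0.0003
gripper_force: 0.0
time_s: 11.08
position: [0.4291, 0.1076, 0.2433]
tool_rot: [[1.0, 0.009, -0.002], [0.009, -1.0, 0.0], [-0.002, -0.0, -1.0]]
ft_force: [0.7, 0.1, 0.3]
grip_width: 0.0853
gripper_force: 0.0
(array([441.8,  50.5]), array([27. , 62.2]), 5.28, [[425.0, 80.0], [431.0, 18.0], [458.0, 21.0], [452.0, 83.0]]) (array([537.7, 263.3]), array([129.1, 239.5]), 10.57, [[452.0, 369.0], [496.0, 134.0], [623.0, 157.0], [579.0, 393.0]])
```

The timer is standing at (0.442,0.050), out of the way, and the board has not moved. Next I move behind the board.

```bash
python3 -m jog '[[0,0,0,0.042,-0.031,0,100],[0,0,0,0.042,-0.031,0,100],[0,0,0,0.042,-0.031,0,100],[0,0,0,0.042,-0.031,0,100],[0,0,0,0.043,-0.031,0,100],[0,0,0,0,0,0,100]]' && python3 -c "
from h import *
d=grab('side','s6.png');w=grab('wrist','w6.png');e=grab('scene')
for p in [(172,150),(185,156),(200,152)]: print('rim?',ray(e,p,.1)[0].round(3))
p=np.hstack([d['pixels'][100:380,60:360],w['pixels'][:280,:][:, 0:500]]);cv2.imwrite('pics/p6.png',p[:,:,::-1])"
```

```text
time_s: 11.88
position: [0.6409, 0.2654, 0.2409]
tool_rot: [[1.0, 0.012, -0.003], [0.012, -1.0, -0.001], [-0.003, 0.0, -1.0]]
ft_force: [-0.7, -0.5, -1.1]
grip_width: 0.0851
gripper_force: 0.0
rim? [0.74  0.255 0.1  ]
rim? [0.69  0.228 0.1  ]
rim? [0.686 0.179 0.1  ]
```

View pics/p6.png

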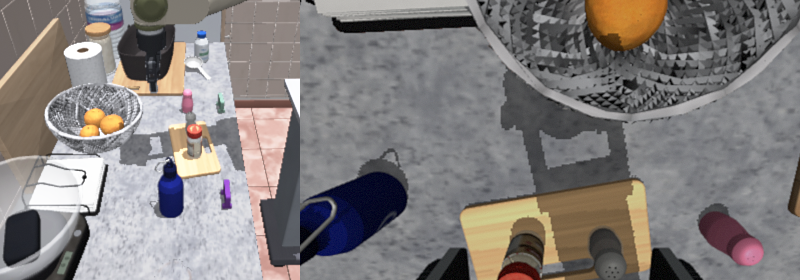

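In the left panel (side view) the timer stands at (222,103) with the board clear. In the right panel (wrist view) the basket's front rim is at (632,118), i.e. wrist pixel (332,118).

```bash
python3 -c "
from h import *
w=grab('wrist')
print(ray(w,[(332,120),(260,90)],.1).round(3));print(ray(w,[(162,207),(343,182)],.014).round(3))"
```

```text
[[0.697 0.197 0.1  ]
 [0.722 0.263 0.1  ]]
[[0.583 0.386 0.014]
 [0.617 0.158 0.014]]
```

```bash
python3 -m jog '[[0,-0.08,0.012,0,0,0,100],[0,0,0,-0.009,0.0015,0.0007,100],[0,0,0,0.0036,0,0.0449,100],[0,0,0,0.0036,0,0.0449,100],[0,0,0,0.0036,0,0.0449,100],[0,0,0,0.0036,0,0.0449,100],[0,0,0,0.0024,0,0.03,100],[0,0,0,0,0,0,100]]' && python3 -c "
from h import *
d=grab('side');cv2.imwrite('pics/s7.png',cv2.resize(d['pixels'][130:290,180:340,::-1],None,fx=3.5,fy=3.5))"
```

```text
time_s: 13.08
position: [0.6287, 0.2613, 0.033]
tool_rot: [[0.997, -0.005, -0.083], [-0.005, -1.0, -0.001], [-0.083, 0.001, -0.997]]
ft_force: [1.0, -0.2, 0.6]
grip_width: 0.0849
gripper_force: 0.0
```

View pics/s7.png

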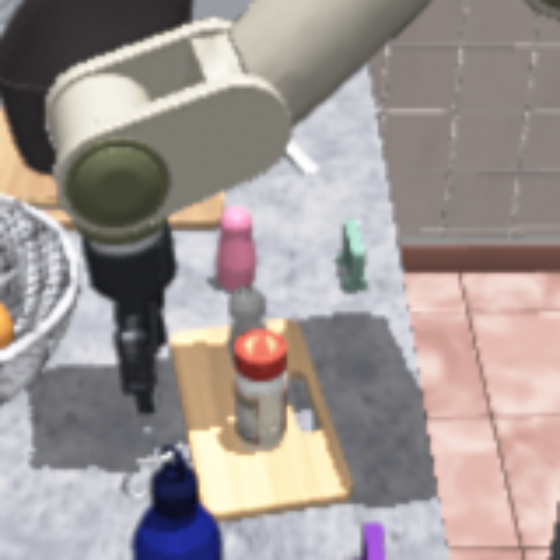

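The gripper is just behind the board, clear of the jar and basket. I lower the last bit.

```bash
python3 -m jog '[[0,0,0.005,0.006,-0.002,0.015,100],[0,0,0,0.0015,0,0.015,100],[0,0,0,0,0,0.003,100],[0,0,0,0,0,0,100]]' && python3 -m jog '[[0,0,0,0,0,0.003,100],[0,0,0,0,0,0.003,100],[0,0,0,0,0,0,100]]'
```

```text
time_s: 13.62
position: [0.6354, 0.2638, 0.0004]
tool_rot: [[0.997, -0.01, -0.08], [-0.01, -1.0, -0.0], [-0.08, 0.001, -0.997]]
ft_force: [0.5, -0.0, -0.6]
grip_width: 0.0851
gripper_force: 0.0
time_s: 14.0
position: [0.6348, 0.2638, -0.0056]
tool_rot: [[0.997, -0.01, -0.08], [-0.01, -1.0, -0.0], [-0.08, 0.001, -0.997]]
ft_force: [-0.1, -0.6, -0.1]
grip_width: 0.0854
gripper_force: 0.0
```

```bash
python3 -m jog '[[0,0,-0.01,0,0,0.002,100],[0,0,0,-0.004,0,0.0003,100],[0,0,0,-0.004,0,0.0003,100],[0,0,0,-0.004,0,0.0003,100],[0,0,0,-0.004,0,0.0003,100],[0,0,0,-0.004,0,0.0003,100],[0,0,0,-0.004,0,0.0003,100],[0,0,0,-0.004,0,0.0003,100],[0,0,0,-0.004,0,0.0003,100]]' && python3 -c "
from h import *
d=grab('wrist','w8.png');print(rect(d,'board',.014));d=grab('scene','sc8.png');print(rect(d,'board',.014))"
```

```text
time_s: 15.12
position: [0.6025, 0.2638, -0.0072]
tool_rot: [[0.997, -0.0, -0.08], [-0.0, -1.0, -0.0], [-0.08, 0.0, -0.997]]
ft_force: [2.0, -1.1, -0.9]
grip_width: 0.0857
gripper_force: 1.4
(array([576.4, 263.5]), array([103.9,  48.8]), 89.92, [[552.0, 212.0], [601.0, 212.0], [601.0, 315.0], [552.0, 316.0]])
(array([  707. , -1267.2]), array([ 289.6, 2589.1]), 31.54, [[-94.0, -240.0], [1261.0, -2446.0], [1508.0, -2295.0], [153.0, -88.0]])
```

```bash
cat > chk.py <<'E'
from h import *
for n in ['scene','side']:
    d=grab(n);im=d['pixels'];h=cv2.cvtColor(im,cv2.COLOR_RGB2HSV).astype(int);H,S,V=h[...,0],h[...,1],h[...,2]
    # keep only pixels whose z=.014 ray falls in the board's neighbourhood
    yy,xx=np.mgrid[:384,:512];W=ray(d,np.c_[xx.ravel(),yy.ravel()],.014).reshape(384,512,3)
    roi=(W[...,0]>.28)&(W[...,0]<.70)&(W[...,1]>.1)&(W[...,1]<.42)
    m=(H>10)&(H<28)&(S>70)&(V>70)&roi
    n_,l,st,c=cv2.connectedComponentsWithStats(m.astype('uint8'))
    P=W[np.isin(l,[i for i in range(1,n_) if st[i,4]>40])][:,:2]*1000
    if len(P): r=cv2.minAreaRect(P.astype(np.float32));print(n,'board',np.round(r[0],1),np.round(r[1],1),round(r[2],2),cv2.boxPoints(r).round().tolist())
    W2=ray(d,np.c_[xx.ravel(),yy.ravel()],.113).reshape(384,512,3)
    roi=(W2[...,0]>.3)&(W2[...,0]<.65)&(W2[...,1]>.2)&(W2[...,1]<.42)
    m=((H<6)|(H>174))&(S>150)&(V>60)&roi; print('  cap',m.sum(),W2[m].mean(0).round(3) if m.any() else '')
E
python3 -m jog '[[0,0,0,-0.006,0,0.0005,100],[0,0,0,-0.006,0,0.0005,100],[0,0,0,-0.006,0,0.0005,100],[0,0,0,-0.006,0,0.0005,100],[0,0,0,-0.006,0,0.0005,100],[0,0,0,-0.006,0,0.0005,100],[0,0,0,-0.006,0,0.0005,100],[0,0,0,-0.006,0,0.0005,100],[0,0,0,-0.006,0,0.0005,100],[0,0,0,0,0,0,100]]' && python3 chk.py
```

```text
time_s: 16.48
position: [0.5476, 0.2639, -0.0074]
tool_rot: [[0.997, 0.0, -0.082], [0.0, -1.0, -0.0], [-0.082, 0.0, -0.997]]
ft_force: [0.4, 0.6, 0.1]
grip_width: 0.0854
gripper_force: 0.3
scene board [465.  324.3] [138.1 147.1] 0.41 [[395.0, 397.0], [396.0, 250.0], [535.0, 251.0], [534.0, 398.0]]
  cap 188 [0.469 0.32  0.113]
side board [472.3 283.7] [129.7 243.4] 0.32 [[407.0, 405.0], [408.0, 162.0], [538.0, 162.0], [536.0, 406.0]]
  cap 75 [0.475 0.335 0.113]
```

```bash
python3 -m jog '[[0,0,0,-0.006,0,0.0005,100],[0,0,0,-0.006,0,0.0005,100],[0,0,0,-0.006,0,0.0005,100],[0,0,0,-0.006,0,0.0005,100],[0,0,0,-0.006,0,0.0005,100],[0,0,0,-0.006,0,0.0005,100],[0,0,0,-0.006,0,0.0005,100],[0,0,0,-0.006,0,0.0005,100],[0,0,0,-0.006,0,0.0005,100],[0,0,0,-0.004,0,0.0003,100]]' && python3 chk.py && python3 -m jog '[[0,0,0,0,0,0,100]]' && python3 -c "
from h import *
d=grab('side');g=cv2.GaussianBlur(d['pixels'],(3,3),0).astype(int)
for y in (.1,.45,.48):
  xs=np.arange(.34,.42,.0005);P=proj(d,np.c_[xs,np.full(len(xs),y),np.zeros(len(xs))])
  v=np.array([cv2.getRectSubPix(d['pixels'],(1,1),tuple(map(float,p)))[0,0].astype(int) for p in P])
  D=np.abs(v[8:]-v[:-8]).sum(1);i=D.argmax();print(y,xs[i]+.002,D[i])"
```

```text
time_s: 17.82
position: [0.49, 0.2638, -0.0075]
tool_rot: [[0.997, -0.0, -0.08], [-0.0, -1.0, -0.0], [-0.08, 0.0, -0.997]]
ft_force: [2.5, -0.2, -1.0]
grip_width: 0.0855
gripper_force: 1.3
scene board [409.5 321.3] [136.  153.8] 0.16 [[341.0, 398.0], [342.0, 244.0], [478.0, 245.0], [477.0, 398.0]]
  cap 202 [0.412 0.321 0.113]
side board [414.3 281.3] [129.1 249.3] 0.12 [[349.0, 406.0], [350.0, 157.0], [479.0, 157.0], [479.0, 406.0]]
  cap 79 [0.417 0.334 0.113]
time_s: 18.05
position: [0.49, 0.2638, -0.0075]
tool_rot: [[0.997, -0.0, -0.081], [-0.0, -1.0, -0.0], [-0.081, 0.0, -0.997]]
ft_force: [-0.9, 0.5, 0.3]
grip_width: 0.0852
gripper_force: 0.0
0.1 0.37300000000000005 176
0.45 0.37850000000000006 79
0.48 0.35400000000000004 321
```

```bash
python3 -m jog '[[0,0,0,-0.004,0,0.0003,100],[0,0,0,-0.004,0,0.0003,100],[0,0,0,-0.004,0,0.0003,100],[0,0,0,-0.0015,0,0.0001,100],[0,0,0,0,0,0,100]]' && python3 -m jog '[[0,0,0,0.02,0,-0.0016,100],[0,0,0,0.04,0,-0.0032,100],[0,0,0,0.02,0,-0.02,100],[0,0,0,0,0,-0.06,100],[0,0,0,0,0,-0.06,100],[0,0,0,0,0,-0.06,100],[0,0,0,0,0,-0.05,100],[0,0,0,0,0,0,100]]' && python3 chk.py && python3 -c "
from h import *
d=grab('wrist','w9.png');e=grab('side');s=grab('scene')
f=lambda im,k:cv2.resize(im,None,fx=k,fy=k)
a=f(d['pixels'],.72)
b=f(e['pixels'][180:310,210:340],2.12);c=f(s['pixels'][170:300,120:330],2.12)
H=276;cv2.imwrite('pics/p9.png',np.vstack([np.hstack([a[:H],b[:H,:276]]),np.pad(c[:H],((0,0),(0,max(0,a.shape[1]+276-c.shape[1])),(0,0)))[:, :a.shape[1]+b[:,:276].shape[1]]])[:,:,::-1])"
```

```text
time_s: 18.73
position: [0.4765, 0.2638, -0.0075]
tool_rot: [[0.997, -0.0, -0.08], [-0.0, -1.0, -0.0], [-0.08, 0.0, -0.997]]
ft_force: [1.8, -0.1, -1.5]
grip_width: 0.0853
gripper_force: 0.8
time_s: 19.73
position: [0.5776, 0.2641, 0.2441]
tool_rot: [[0.997, 0.0, -0.074], [0.0, -1.0, 0.002], [-0.074, -0.002, -0.997]]
ft_force: [0.9, 0.3, -0.6]
grip_width: 0.0855
gripper_force: 0.0
scene board [395.8 304. ] [188.6 137.2] 89.67 [[327.0, 210.0], [464.0, 209.0], [465.0, 398.0], [328.0, 399.0]]
  cap 184 [0.395 0.32  0.113]
side board [401.1 282.1] [129.  248.1] 0.21 [[336.0, 406.0], [337.0, 158.0], [466.0, 158.0], [465.0, 406.0]]
  cap 73 [0.405 0.334 0.113]
```

View pics/p9.png

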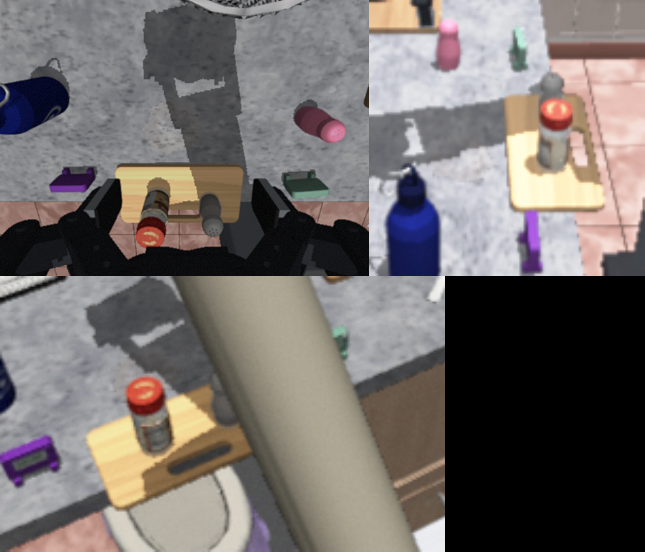

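The shaker and jar stand on the board, which is square and overhangs the edge. The timer stands well to the right, and the slot shows the floor through it. One last numeric check of the clearance, all from the wrist camera.

```bash
python3 -c "
from h import *
for n in('wrist','scene','side'):
  d=grab(n);im=cv2.GaussianBlur(d['pixels'],(3,3),0)
  def prof(y,a,b,z):
    xs=np.arange(a,b,.0005);P=proj(d,np.c_[xs,np.full(len(xs),y),np.full(len(xs),z)])
    v=np.array([cv2.getRectSubPix(im,(1,1),tuple(map(float,p)))[0,0].astype(int) for p in P]);D=np.abs(v[6:]-v[:-6]).sum(1);i=D.argmax();return y,round(xs[i]+.0015,4),D[i]
  print(n,'edge',[prof(y,.36,.40,0) for y in (.12,.13,.41,.42,.55)])
  print(n,'rear',[prof(y,.44,.49,.014) for y in (.19,.24,.27,.29,.35,.37)])
  print(n,'slot',[prof(y,.355,.38,.014) for y in (.26,.27,.28,.29,.3)])
"
```

```text
wrist edge [(0.12, np.float64(0.3865), np.int64(8)), (0.13, np.float64(0.373), np.int64(25)), (0.41, np.float64(0.398), np.int64(12)), (0.42, np.float64(0.3675), np.int64(7)), (0.55, np.float64(0.367), np.int64(49))]
wrist rear [(0.19, np.float64(0.4675), np.int64(85)), (0.24, np.float64(0.4675), np.int64(82)), (0.27, np.float64(0.4675), np.int64(223)), (0.29, np.float64(0.4675), np.int64(224)), (0.35, np.float64(0.4675), np.int64(224)), (0.37, np.float64(0.4675), np.int64(226))]
wrist slot [(0.26, np.float64(0.3585), np.int64(162)), (0.27, np.float64(0.3585), np.int64(142)), (0.28, np.float64(0.3585), np.int64(115)), (0.29, np.float64(0.3585), np.int64(150)), (0.3, np.float64(0.3585), np.int64(148))]
scene edge [(0.12, np.float64(0.384), np.int64(3)), (0.13, np.float64(0.3985), np.int64(3)), (0.41, np.float64(0.376), np.int64(88)), (0.42, np.float64(0.3775), np.int64(109)), (0.55, np.float64(0.376), np.int64(107))]
scene rear [(0.19, np.float64(0.4665), np.int64(6)), (0.24, np.float64(0.4615), np.int64(36)), (0.27, np.float64(0.4645), np.int64(49)), (0.29, np.float64(0.4575), np.int
[... 313 characters left out ...]
ide edge [(0.12, np.float64(0.3615), np.int64(89)), (0.13, np.float64(0.362), np.int64(88)), (0.41, np.float64(0.3795), np.int64(29)), (0.42, np.float64(0.378), np.int64(35)), (0.55, np.float64(0.3775), np.int64(26))]
side rear [(0.19, np.float64(0.465), np.int64(45)), (0.24, np.float64(0.4625), np.int64(43)), (0.27, np.float64(0.4655), np.int64(111)), (0.29, np.float64(0.4635), np.int64(107)), (0.35, np.float64(0.4635), np.int64(107)), (0.37, np.float64(0.464), np.int64(73))]
side slot [(0.26, np.float64(0.368), np.int64(57)), (0.27, np.float64(0.3695), np.int64(107)), (0.28, np.float64(0.3705), np.int64(90)), (0.29, np.float64(0.369), np.int64(111)), (0.3, np.float64(0.37), np.int64(102))]
```

The inner slot edge is about 10 mm clear of the worktop edge (scene 0.3768 − 0.3665; side about 9–11 mm). I hand it in.

```bash
python3 -c "
from rig import job
print(job.close_job())"
```

```text
the job is handed in; nothing more can be done
None
```

The job is handed in: the timer was pushed aside and stands at the right, and the board is square to the edge with its grip slot about 10 mm clear. The shaker and jar are still standing on it, untouched.

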